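# Load the wire reel and hold the length stop at its click

### The job

Get the wire cutting board ready: set the reel of copper wire down over the board's upright spindle until it sits flat on the seat, and let go of it. Then take the length stop by its knob and slide it along the rail, away from the reel, until its ball clicks into the first groove of the index strip, without letting it run on past that groove. Finish still holding the knob with the stop sitting in that groove, so that the first length can be pulled against it, and leave the solder spool, the cutters and the flux pen lying where they are.

Things in the scene. Friction and masses are not known exactly. Their poses are not given: they have to be found in the camera images.
- wire_board: Wire cutting board, fixed to the bench: grey painted metal plate 270 x 96 x 12 mm, an upright spindle at its far end, a rail with a sliding length stop along the rest. Origin: centre of the plate's underside. x runs along the plate from the rail end (near the robot) to the spindle, y across it to the left, z up.
- spindle_seat (a point): Centre of the top of the seat disc (44 mm across) at the foot of the steel spindle, 17 mm above the bench, 105 mm along the board's x. The spindle is a 14 mm post rising 46 mm from this point, its last 8 mm a cone. Axes as the board's.
- wire_guide (a point): Middle of the top of the dark steel wire guide fixed on the board between spindle and stop: 20 mm along the board, 18 mm across, its top 36 mm above the bench. Keep clear of it.
- reel: Loose reel of bare copper wire, standing on one flange: two grey plastic flanges 56 mm across and 4 mm thick, copper winding 47 mm across, 40 mm high in all, a straight open 18 mm bore. 0.12 to 0.26 kg. Origin: centre of its underside, z along the bore. Can be held across both flanges. It and the solder spool may have changed places.
- stop: Length stop: aluminium carriage 44 x 34 x 17 mm on the rail. Origin: centre of the carriage's underside, 20 mm above the bench; axes as the board's. Slides only along the board's x, towards -x (away from the reel, towards the robot), up to 112 mm, with 1 to 3 N of drag; it starts within 18 mm of the reel end of its travel, 18 to 66 mm before the first groove.
- knob (a point): Middle of the gripping length of the stop's upright round black knob: 22 mm across, 34 mm long, straight above the stop's origin, from 41 to 75 mm above the bench; this point 61 mm above it. The carriage's top below it is 37 mm above the bench.
- ball (a point): Centre of the 12 mm steel ball of the spring plunger on the stop's left arm, 31 mm to +y of the stop's origin and at the same x, pressed down on the index strip. From 4.5 mm before a groove's centre it drops in, pulling the stop on with up to 8 N; past the centre it holds back with 6 to 11 N, and climbs out if pushed 4.5 mm on. Let go there, it centres itself. Plunger top 38 mm above the bench.
- index_strip: Steel strip 144 x 16 x 6 mm screwed to the board under the stop's ball, at a place along the board that differs each time, with three cross grooves 9 mm wide, 26 mm apart. Origin: centre of the FIRST groove (nearest the reel, first met by the ball), at the strip's underside; axes as the board's, other grooves at -x. The stop is in it when stop and this origin agree in x.
- solder_spool: Bystander: loose spool of solder with black flanges 55 mm across, light wire, 38 mm high. Origin: centre of its underside. It and the reel may have changed places.
- cutters: Bystander: loose side cutters with red handles, 115 mm long, 11 mm high, lying near the bench's front edge. Origin: centre of its underside.
- flux_pen: Bystander: loose flux pen with a blue cap, 79 mm long, 18 mm thick, lying near the bench's front edge. Origin: centre of its underside.

How it is judged:
By the outcome, as a careful person would: the job done as asked, in the order asked, and still so for the second after the job is handed in, while the arm keeps its last pose, push and grip.
It also fails if it takes over 61 s, if anything falls off the work surface, if the arm or the gripper's body presses on something with over 40 N, if the wrist force passes 120 N, or if a joint passes its speed limit or range.

### The arm

A 6-joint arm with a two-finger parallel gripper is mounted at the origin on a cart in front of the work surface, level with it; the furniture and walls round the work are solid. World frame = base frame: x ahead of the robot, y to its left, z up, the work surface at z = 0. Lengths are in mm, angles in degrees, forces in N, time in s.
With the tool pointing down it reaches from about 300 to 850 mm from the base axis. Payload 4.2 kg.
Tool frame: the origin (TCP) lies at the very end of the fingers, on their centre line; the grasp point (between the pads) lies 19 mm behind it (env.grasp_offset is the distance from the TCP to the grasp point, in mm); z points along the fingers, y is the line along which they close (so a half turn about z gives the same grasp; the last joint's range is limited). The gripper opens to 91 mm and grips with 3 to 60 N. Pads are 32 mm wide; open, the fingers measure 118 mm over their backs; the gripper's body (76 mm by 178 mm) begins 60 mm behind the grasp point.
Start: joints at [72.823, 18.312, 89.639, -0, 72.044, -1.146], TCP at [158.796, 552.655, 213.976] pointing down, gripper open.
Joint ranges: [-177.97, 177.97], [-48.28, 115.42], [12.27, 149.76], [-77.06, 257.06], [2.81, 150.46], [-146.56, 146.56]. Speed limits (degrees/s): [147.25, 147.25, 180, 180, 180, 180].

### API

Orientations are given as [roll, pitch, yaw] about the fixed x, y, z axes, in that order (R = Rz(yaw) Ry(pitch) Rx(roll)).
In Python, from workcell import env gives the robot as it stands. The module is installed in compiled form; this text tells all that it offers.
- The arm moves only by the tool send_rows, never from a script. Its argument "motion" is a list of rows, each an object of numbers: "tx", "ty", "tz": the shift along the tool's x, y, z in units of 500 mm (1.0 is 500 mm); "rx", "ry", "rz": the turn, a rotation vector about the tool's x, y, z in units of 30 degrees (1.0 is 30 degrees); "gripper": the closure, from -1 (fully open) to 1 (shut). In form: [{"tx": .., "ty": .., "tz": .., "rx": .., "ry": .., "rz": .., "gripper": ..}, ...]. A call has 1 to 12 rows; each row shifts and turns the commanded pose from where the row before left it, along the tool's axes as they then stand; what a row does not reach is not made up. A row lasts 1/8 s, in which the tool goes at most 62.5 mm and 10.7 degrees, less where a joint would pass 70% of its speed; a pose out of reach is approached as far as the arm can. A call with a number of a shift or a turn outside -1 to 1 is refused whole. A call with a gripper value outside its range is refused whole. The fingers move at their own pace and stop on an object; "grip_force" is the grip in N (left out, the last holds). Time passes only in rows, so rows that do not move let the fingers close. It gives the time, the measured TCP pose, the force, the opening and the grip force at its end, in the units of the state.
- env.state(): the state, without advancing time (a new reading comes with each control period).
- env.grab_frame(name): name is "scene" or "top"; returns a dict with "frame" (480x640x3 uint8, red, green, blue), "vertical_fov" (degrees; the focal length in pixels is half the picture's height over the tangent of half this angle, whatever the lens; pixels are square), "cx", "cy" (the principal point, pixels), "rvec" (rotation vector, rad) and "tvec" (3), from world to camera coordinates, as OpenCV has them. Camera axes: x right, y down, z forward; pixel columns grow to the right and rows downward; lengths in mm; the calibration is good to about 2 mm. A picture is of the moment at which its call begins. There is no depth.
- env.job_done(): hands the job in; it is judged then, once.
The state is a dict: "time_s": time; "qpos": joint angles; "qvel": joint speeds; "effort": joint torques, N m; "ee_pos": TCP position; "ee_rot": TCP orientation; "force": force on the tool from outside, world axes, zero at the start; "torque": the same for the moment, N m; "gripper_width": finger opening in mm; "gripper_force": force on a finger pad.
Only numpy, scipy, OpenCV 4.12 (cv2) and the standard library are available. Lean on these libraries where they do the work, as an engineer would, in place of code of your own. Each camera call takes 0.05 s, during which the arm holds its last target. There are 200 camera calls.

## Working session

There is one attempt and no reset: what is moved stays moved. The work goes in short steps, Python scripts to look and compute and a tool call to move; the robot and the scene stay as the last step left them, time stands still between calls to the robot, and variables do not carry over. Pictures are saved under pics/ and viewed, at most 10 in all, crops included, and the job is handed in when it is done.

Besides the shell and the picture viewer there is one more tool, called after "Request:" by a JSON object that holds its "fn" and its "kwargs". send_rows: Moves the arm, as the interface text tells. Shifts and turns lie within -1 to 1; 1 stands for 500 mm of shift or 30 degrees of turn. Its arguments: {"type":"object","properties":{"motion":{"type":"array"},"grip_force":{"type":"number"}},"required":["motion"]}

```bash
mkdir -p pics; cat > h.py <<'E'
from workcell import env
import numpy as np, cv2
def snap(n,tag):
    f=env.grab_frame(n); cv2.imwrite(f'pics/{tag}.png',f['frame'][:,:,::-1]); np.save(f'pics/{tag}.npy',{k:f[k] for k in f if k!='frame'},allow_pickle=True); return f
def load(tag): return np.load(f'pics/{tag}.npy',allow_pickle=True).item()
def cam(f):
    F=240/np.tan(np.radians(f['vertical_fov'])/2); K=np.array([[F,0,f['cx']],[0,F,f['cy']],[0,0,1.]])
    R=cv2.Rodrigues(np.array(f['rvec'],float))[0]; t=np.array(f['tvec'],float).ravel(); return K,R,t
def proj(f,P):
    K,R,t=cam(f); p=(K@(R@np.atleast_2d(P).T+t[:,None])).T; return p[:,:2]/p[:,2:]
def ray(f,uv,z):
    K,R,t=cam(f); d=R.T@np.linalg.inv(K)@np.array([uv[0],uv[1],1.]); c=-R.T@t; return c+d*(z-c[2])/d[2]
def tri(fs,uvs):
    A=[];b=[]
    for f,uv in zip(fs,uvs):
        K,R,t=cam(f); d=R.T@np.linalg.inv(K)@np.array([uv[0],uv[1],1.]); d/=np.linalg.norm(d); M=np.eye(3)-np.outer(d,d); A.append(M); b.append(M@(-R.T@t))
    return np.linalg.solve(sum(A),sum(b))
E
python3 - <<'E'
from h import *
for n in('scene','top'):
    f=snap(n,n+'0'); K,R,t=cam(f); print(n,K[0,0],K[:2,2],(-R.T@t).round(),R.round(2).tolist())
print(env.state())
E
```

```text
scene 471.05299699645263 [316.8255526 247.0885991] [  41. -867.  439.] [[0.84, -0.54, -0.02], [-0.25, -0.36, -0.9], [0.48, 0.76, -0.44]]
top 472.78210066400635 [310.19612179 238.53335705] [ 357. -198.  896.] [[-0.01, -1.0, 0.0], [-0.99, 0.01, -0.14], [0.14, -0.01, -0.99]]
{'time_s': 0.1, 'qpos': array([ 7.28241847e+01,  1.83487278e+01,  8.96988099e+01,  9.33909897e-04,
        7.20463783e+01, -1.14574372e+00]), 'qvel': array([ 0.03168236, -0.15382013, -0.09296077,  0.09999268, -0.14018656,
        0.01394262]), 'effort': array([ 7.25531318e-04, -4.13325369e+01, -2.32515228e+01,  7.30500813e-02,
        4.21739405e-02, -5.75861168e-05]), 'ee_pos': array([158.63826937, 552.204703  , 213.20096834]), 'ee_rot': array([-1.79906121e+02, -2.76569486e-03,  1.63969638e+02]), 'force': array([-0.18861934,  0.165156  ,  0.04573886]), 'torque': array([-0.07146131,  0.01804747, -0.00698945]), 'gripper_force': 0.0, 'gripper_width': 91.15227394512671}
```

View pics/scene0.png

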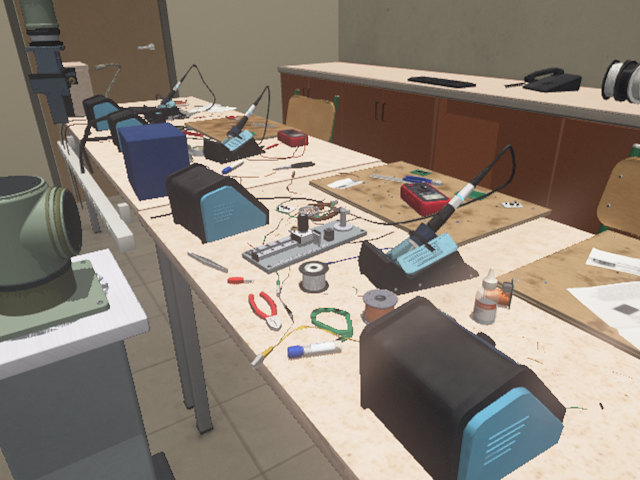

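View pics/top0.png

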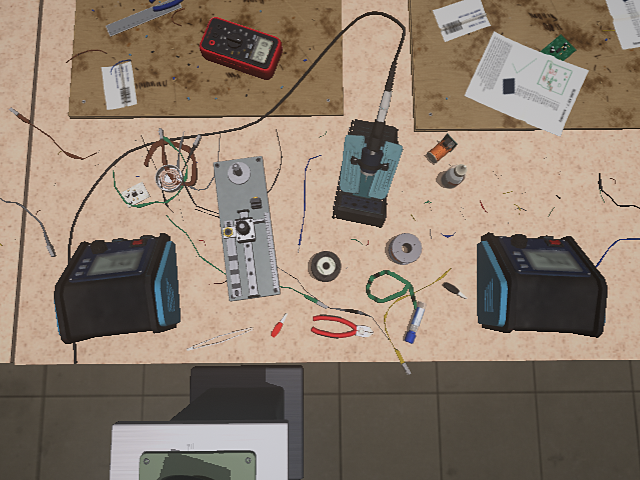

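The scene view shows the board around (305,245), the black-flanged solder spool at (314,277), and the copper reel with grey flanges at (379,307). In the top view the board runs from (235,160) to (255,300), with the reel at (404,248) and the solder spool at (324,266). I'll enlarge both views.

```bash
python3 - <<'E'
import cv2
a=cv2.imread('pics/top0.png'); s=cv2.imread('pics/scene0.png')
c=a[148:308,205:295]; c=cv2.resize(c,None,fx=3.7,fy=3.7,interpolation=cv2.INTER_CUBIC)
r=a[225:275,375:435]; r=cv2.resize(r,None,fx=6,fy=6,interpolation=cv2.INTER_CUBIC)
import numpy as np
o=np.zeros((600,700,3),np.uint8); o[:592,:333]=c; o[:300,340:700]=r; cv2.imwrite('pics/c1.png',o)
c=s[195:335,235:405]; cv2.imwrite('pics/c2.png',cv2.resize(c,(680,560),interpolation=cv2.INTER_CUBIC))
E
```

```text
(no output)
```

View pics/c1.png

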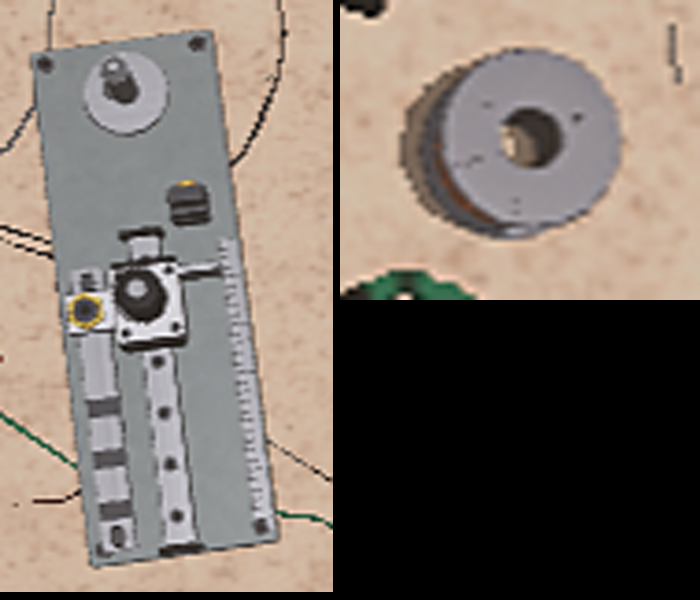

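View pics/c2.png

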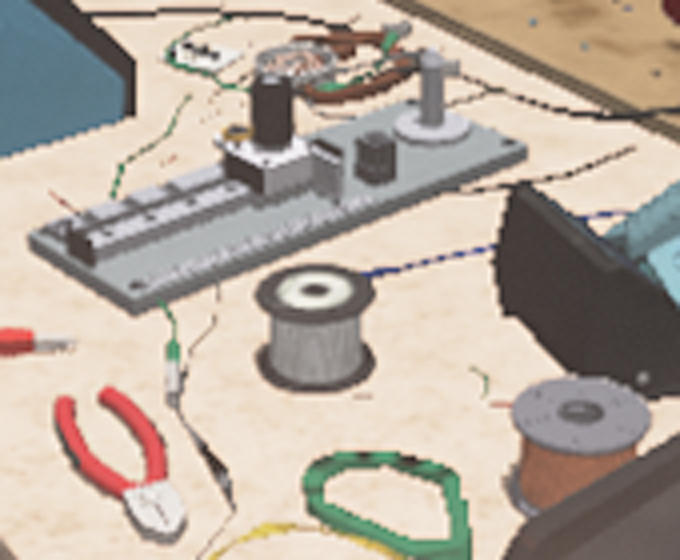

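The enlarged top crop shows the plate corners, seat disc (126,92), spindle tip (112,62), knob top (135,296), plunger (88,311), grooves at (103,408), (109,458) and (114,510), and the reel top centre (531,137). In the scene crop the reel top is at (581,415), the seat at (432,127) and the knob top at (272,76).

```bash
cat > m.py <<'E'
from h import *
from scipy.optimize import least_squares
T=load('top0');S=load('scene0')
c1=lambda u,v:(205+(u+.5)/3.7-.5,148+(v+.5)/3.7-.5)
cr=lambda u,v:(375+(u-340+.5)/6-.5,225+(v+.5)/6-.5)
c2=lambda u,v:(235+(u+.5)/4-.5,195+(v+.5)/4-.5)
print('reel top',tri([T,S],[cr(531,137),c2(581,415)]), ray(T,cr(531,137),40),ray(S,c2(581,415),40))
print('knob top',tri([T,S],[c1(135,296),c2(272,77)]))
print('seat',tri([T,S],[c1(126,92),c2(432,127)]))
print('tip',tri([T,S],[c1(113,63),c2(433,52)]))
L=[(135,48,12),(135,-48,12),(-135,-48,12),(-135,48,12),(105,0,17),(105,0,63)]
tp=[c1(32,55),c1(212,31),c1(277,541),c1(93,566),c1(126,92),c1(113,63)]
sp=[None,c2(527,152),c2(135,300),c2(30,238),c2(432,127),c2(433,52)]
def W(p,P):
    c,s=np.cos(p[2]),np.sin(p[2]); return np.array([p[0]+c*P[0]-s*P[1],p[1]+s*P[0]+c*P[1],P[2]])
def res(p,sep=False):
    r=[]
    for P,a,b in zip(L,tp,sp):
        r+=list(proj(T,W(p,P))[0]-a)
        if b: r+=list(proj(S,W(p,P))[0]-b)
    return np.array(r)
o=least_squares(res,[400,100,0],loss='soft_l1'); p=o.x
print('board',p[:2],np.degrees(p[2]),res(p).reshape(-1,2).round(1).tolist())
print('seat',W(p,(105,0,17)),'guide',W(p,(20,18,36)))
def inv(q): 
    c,s=np.cos(p[2]),np.sin(p[2]); d=q[:2]-p[:2]; return np.array([c*d[0]+s*d[1],-s*d[0]+c*d[1]])
print('ball',inv(ray(T,c1(88,311),38)),'knob',inv(ray(T,c1(135,296),75)))
for g in[(103,408),(109,458),(114,510)]: print('groove',inv(ray(T,c1(*g),18)))
E
python3 m.py
```

```text
reel top [ 464.03374706 -379.13675917   36.48593567] [ 462.86784353 -377.89576459   40.        ] [ 461.23626497 -383.63168446   40.        ]
knob top [498.28054762 -82.26145708  75.36859759]
seat [614.44941033 -66.39418804  13.17748932]
tip [615.51519244 -66.2498796   58.55409312]
board [509.02043616 -82.11415697] -14752.137080572256 [[-0.3, -0.8], [0.4, -1.2], [0.3, -2.7], [1.8, -0.3], [-0.7, -1.0], [0.2, 0.5], [-1.6, -2.2], [0.6, -0.1], [-0.4, -1.2], [0.4, 0.6], [-0.5, -1.4]]
seat [613.03324788 -67.74979143  17.        ] guide [526.36993763 -61.54731962  36.        ]
ball [-10.02728558  31.32724587] knob [-12.83800447   2.96863222]
groove [-56.58113117  32.74772082]
groove [-82.0235476   32.84368675]
groove [-108.17478242   33.55499533]
```

```bash
cat > plan.py <<'E'
import sys,json
from h import *
from scipy.spatial.transform import Rotation as Ro
def plan(wps,step=45,ang=8,grip=None):
    """wps: [x,y,z,yaw] tool-down; prints rows in tool axes/units"""
    s=env.state(); p=np.array(s['ee_pos']); R=Ro.from_euler('xyz',s['ee_rot'],degrees=True); rows=[]
    for w in wps:
        G=Ro.from_euler('xyz',[180,0,w[3]],degrees=True); q=np.array(w[:3],float)
        n=int(max(np.ceil(np.linalg.norm(q-p)/step),np.ceil(np.degrees((R.inv()*G).magnitude())/ang),1))
        for k in range(n):
            a=(q-p)/(n-k); d=R.inv().apply(a)/500; r=np.degrees((R.inv()*G).as_rotvec())/(n-k)/30
            d=d.round(3);r=r.round(3); p=p+R.apply(d*500); R=R*Ro.from_rotvec(np.radians(r*30))
            rows.append({k2:float(v) for k2,v in zip(['tx','ty','tz','rx','ry','rz'],[*d,*r]) if abs(v)>0})
            if grip is not None: rows[-1]['gripper']=grip
    for i in range(0,len(rows),12): print(json.dumps(rows[i:i+12]))
    print(len(rows),p.round(1))
E
python3 -c "
from plan import *
plan([[200,530,300,160],[470,130,300,110],[463,-380,300,45]],grip=-1)"
```

```text
[{"tx": -0.031, "ty": -0.007, "tz": -0.058, "rx": -0.001, "rz": 0.044, "gripper": -1}, {"tx": -0.031, "ty": -0.006, "tz": -0.058, "rx": -0.001, "rz": 0.044, "gripper": -1}, {"tx": -0.03, "ty": -0.005, "tz": -0.058, "rx": -0.001, "rz": 0.044, "gripper": -1}, {"tx": -0.071, "ty": -0.052, "rz": 0.152, "gripper": -1}, {"tx": -0.075, "ty": -0.046, "rz": 0.151, "gripper": -1}, {"tx": -0.078, "ty": -0.04, "rz": 0.152, "gripper": -1}, {"tx": -0.081, "ty": -0.033, "rz": 0.151, "gripper": -1}, {"tx": -0.084, "ty": -0.027, "rz": 0.152, "gripper": -1}, {"tx": -0.085, "ty": -0.02, "rz": 0.151, "gripper": -1}, {"tx": -0.087, "ty": -0.013, "rz": 0.152, "gripper": -1}, {"tx": -0.087, "ty": -0.006, "rz": 0.151, "gripper": -1}, {"tx": -0.088, "ty": 0.001, "rz": 0.152, "gripper": -1}]
[{"tx": -0.087, "ty": 0.007, "rz": 0.151, "gripper": -1}, {"tx": -0.087, "ty": 0.015, "rz": 0.152, "gripper": -1}, {"tx": -0.079, "ty": -0.03, "rz": 0.181, "gripper": -1}, {"tx": -0.082, "ty": -0.023, "rz": 0.181, "gripper": -1}, {"tx": -0.084, "ty": -0.015, "rz": 0.18, "gripper": -1}, {"tx": -0.085, "ty": -0.007, "rz": 0.181, "gripper": -1}, {"tx": -0.085, "ty": 0.001, "rz": 0.18, "gripper": -1}, {"tx": -0.084, "ty": 0.009, "rz": 0.181, "gripper": -1}, {"tx": -0.083, "ty": 0.018, "rz": 0.18, "gripper": -1}, {"tx": -0.081, "ty": 0.025, "rz": 0.181, "gripper": -1}, {"tx": -0.079, "ty": 0.033, "rz": 0.18, "gripper": -1}, {"tx": -0.075, "ty": 0.04, "rz": 0.181, "gripper": -1}]
[{"tx": -0.071, "ty": 0.047, "rz": 0.18, "gripper": -1}, {"tx": -0.066, "ty": 0.053, "tz": 0.001, "rz": 0.181, "gripper": -1}]
26 [ 462.9 -379.8  299.8]
```

Request:
{"fn": "send_rows", "kwargs": {"motion": [{"tx": -0.031,"ty": -0.007,"tz": -0.058,"rz": 0.044,"gripper": -1},{"tx": -0.031,"ty": -0.006,"tz": -0.058,"rz": 0.044,"gripper": -1},{"tx": -0.03,"ty": -0.005,"tz": -0.058,"rz": 0.044,"gripper": -1},{"tx": -0.071,"ty": -0.052,"rz": 0.152,"gripper": -1},{"tx": -0.075,"ty": -0.046,"rz": 0.151,"gripper": -1},{"tx": -0.078,"ty": -0.04,"rz": 0.152,"gripper": -1},{"tx": -0.081,"ty": -0.033,"rz": 0.151,"gripper": -1},{"tx": -0.084,"ty": -0.027,"rz": 0.152,"gripper": -1},{"tx": -0.085,"ty": -0.02,"rz": 0.151,"gripper": -1},{"tx": -0.087,"ty": -0.013,"rz": 0.152,"gripper": -1},{"tx": -0.087,"ty": -0.006,"rz": 0.151,"gripper": -1},{"tx": -0.088,"ty": 0.001,"rz": 0.152,"gripper": -1}]}}

```text
invalid input at $.motion[0]: expected keys tx, ty, tz, rx, ry, rz, gripper
```

Request:
{"fn": "send_rows", "kwargs": {"motion": [{"tx": -0.087,"ty": 0.007,"rz": 0.151,"gripper": -1},{"tx": -0.087,"ty": 0.015,"rz": 0.152,"gripper": -1},{"tx": -0.079,"ty": -0.03,"rz": 0.181,"gripper": -1},{"tx": -0.082,"ty": -0.023,"rz": 0.181,"gripper": -1},{"tx": -0.084,"ty": -0.015,"rz": 0.18,"gripper": -1},{"tx": -0.085,"ty": -0.007,"rz": 0.181,"gripper": -1},{"tx": -0.085,"ty": 0.001,"rz": 0.18,"gripper": -1},{"tx": -0.084,"ty": 0.009,"rz": 0.181,"gripper": -1},{"tx": -0.083,"ty": 0.018,"rz": 0.18,"gripper": -1},{"tx": -0.081,"ty": 0.025,"rz": 0.181,"gripper": -1},{"tx": -0.079,"ty": 0.033,"rz": 0.18,"gripper": -1},{"tx": -0.075,"ty": 0.04,"rz": 0.181,"gripper": -1}]}}

```text
invalid input at $.motion[0]: expected keys tx, ty, tz, rx, ry, rz, gripper
```

Request:
{"fn": "send_rows", "kwargs": {"motion": [{"tx": -0.071,"ty": 0.047,"rz": 0.18},{"tx": -0.066,"ty": 0.053,"rz": 0.181},{}]}}

```text
invalid input at $.motion[0]: expected keys tx, ty, tz, rx, ry, rz, gripper
```

```bash
python3 -c "
from plan import *
plan([[463,-380,90,45],[463,-380,50,45]],step=40)"
```

```text
[{"tx": -0.044, "ty": -0.065, "tz": 0.01, "rz": 0.159}, {"tx": -0.049, "ty": -0.061, "tz": 0.01, "rz": 0.159}, {"tx": -0.054, "ty": -0.057, "tz": 0.01, "rz": 0.159}, {"tx": -0.059, "ty": -0.052, "tz": 0.01, "rz": 0.159}, {"tx": -0.063, "ty": -0.047, "tz": 0.01, "rz": 0.159}, {"tx": -0.066, "ty": -0.042, "tz": 0.01, "rz": 0.159}, {"tx": -0.07, "ty": -0.036, "tz": 0.01, "rz": 0.159}, {"tx": -0.072, "ty": -0.03, "tz": 0.01, "rz": 0.158}, {"tx": -0.075, "ty": -0.024, "tz": 0.01, "rz": 0.159}, {"tx": -0.076, "ty": -0.018, "tz": 0.01, "rz": 0.158}, {"tx": -0.078, "ty": -0.011, "tz": 0.01, "rz": 0.159}, {"tx": -0.078, "ty": -0.005, "tz": 0.01, "rz": 0.158}]
[{"tx": -0.078, "ty": 0.002, "tz": 0.01, "rz": 0.159}, {"tx": -0.078, "ty": 0.008, "tz": 0.01, "rz": 0.158}, {"tx": -0.077, "ty": 0.015, "tz": 0.01, "rz": 0.159}, {"tx": -0.076, "ty": 0.021, "tz": 0.01, "rz": 0.158}, {"tx": -0.074, "ty": 0.027, "tz": 0.01, "rz": 0.159}, {"tx": -0.071, "ty": 0.033, "tz": 0.01, "rz": 0.158}, {"tx": -0.068, "ty": 0.039, "tz": 0.01, "rz": 0.159}, {"tx": -0.064, "ty": 0.045, "tz": 0.01, "ry": 0.001, "rz": 0.158}, {"tx": -0.061, "ty": 0.05, "tz": 0.01, "rz": 0.159}, {"tx": -0.056, "ty": 0.055, "tz": 0.01, "ry": 0.001, "rz": 0.158}, {"tx": -0.052, "ty": 0.059, "tz": 0.01, "rz": 0.159}, {"tx": -0.046, "ty": 0.063, "tz": 0.009, "rz": 0.158}]
[{"tx": -0.041, "ty": 0.067, "tz": 0.01, "rx": 0.001, "ry": 0.001, "rz": 0.159}, {"tz": 0.08}]
26 [ 463.1 -380.1   49.9]
```

Request:
{"fn": "send_rows", "kwargs": {"motion": [{"tx": -0.031,"ty": -0.007,"tz": -0.058,"rx": 0,"ry": 0,"rz": 0.044,"gripper": -1},{"tx": -0.031,"ty": -0.006,"tz": -0.058,"rx": 0,"ry": 0,"rz": 0.044,"gripper": -1},{"tx": -0.03,"ty": -0.005,"tz": -0.058,"rx": 0,"ry": 0,"rz": 0.044,"gripper": -1},{"tx": -0.071,"ty": -0.052,"tz": 0,"rx": 0,"ry": 0,"rz": 0.152,"gripper": -1},{"tx": -0.075,"ty": -0.046,"tz": 0,"rx": 0,"ry": 0,"rz": 0.151,"gripper": -1},{"tx": -0.078,"ty": -0.04,"tz": 0,"rx": 0,"ry": 0,"rz": 0.152,"gripper": -1},{"tx": -0.081,"ty": -0.033,"tz": 0,"rx": 0,"ry": 0,"rz": 0.151,"gripper": -1},{"tx": -0.084,"ty": -0.027,"tz": 0,"rx": 0,"ry": 0,"rz": 0.152,"gripper": -1},{"tx": -0.085,"ty": -0.02,"tz": 0,"rx": 0,"ry": 0,"rz": 0.151,"gripper": -1},{"tx": -0.087,"ty": -0.013,"tz": 0,"rx": 0,"ry": 0,"rz": 0.152,"gripper": -1},{"tx": -0.087,"ty": -0.006,"tz": 0,"rx": 0,"ry": 0,"rz": 0.151,"gripper": -1},{"tx": -0.088,"ty": 0.001,"tz": 0,"rx": 0,"ry": 0,"rz": 0.152,"gripper": -1}]}}

```text
time_s: 1.6
ee_pos: [421.6, 201.9, 300.7]
ee_rot: [-180.0, -0.0, 118.9]
force: [0.2, 0.6, -0.0]
gripper_width: 91.1
gripper_force: 0.0
```

Request:
{"fn": "send_rows", "kwargs": {"motion": [{"tx": -0.087,"ty": 0.007,"tz": 0,"rx": 0,"ry": 0,"rz": 0.151,"gripper": -1},{"tx": -0.087,"ty": 0.015,"tz": 0,"rx": 0,"ry": 0,"rz": 0.152,"gripper": -1},{"tx": -0.079,"ty": -0.03,"tz": 0,"rx": 0,"ry": 0,"rz": 0.181,"gripper": -1},{"tx": -0.082,"ty": -0.023,"tz": 0,"rx": 0,"ry": 0,"rz": 0.181,"gripper": -1},{"tx": -0.084,"ty": -0.015,"tz": 0,"rx": 0,"ry": 0,"rz": 0.18,"gripper": -1},{"tx": -0.085,"ty": -0.007,"tz": 0,"rx": 0,"ry": 0,"rz": 0.181,"gripper": -1},{"tx": -0.085,"ty": 0.001,"tz": 0,"rx": 0,"ry": 0,"rz": 0.18,"gripper": -1},{"tx": -0.084,"ty": 0.009,"tz": 0,"rx": 0,"ry": 0,"rz": 0.181,"gripper": -1},{"tx": -0.083,"ty": 0.018,"tz": 0,"rx": 0,"ry": 0,"rz": 0.18,"gripper": -1},{"tx": -0.081,"ty": 0.025,"tz": 0,"rx": 0,"ry": 0,"rz": 0.181,"gripper": -1},{"tx": -0.079,"ty": 0.033,"tz": 0,"rx": 0,"ry": 0,"rz": 0.18,"gripper": -1},{"tx": -0.075,"ty": 0.04,"tz": 0,"rx": 0,"ry": 0,"rz": 0.181,"gripper": -1}]}}

```text
time_s: 3.1
ee_pos: [463.8, -295.9, 300.5]
ee_rot: [-180.0, -0.0, 55.6]
force: [-0.4, 0.4, -0.1]
gripper_width: 91.2
gripper_force: 0.0
```

Request:
{"fn": "send_rows", "kwargs": {"motion": [{"tx": -0.071,"ty": 0.047,"tz": 0,"rx": 0,"ry": 0,"rz": 0.18,"gripper": -1},{"tx": -0.066,"ty": 0.053,"tz": 0,"rx": 0,"ry": 0,"rz": 0.181,"gripper": -1},{"tx": 0,"ty": 0,"tz": 0,"rx": 0,"ry": 0,"rz": 0,"gripper": -1},{"tx": 0,"ty": 0,"tz": 0,"rx": 0,"ry": 0,"rz": 0,"gripper": -1}]}}

```text
time_s: 3.6
ee_pos: [462.9, -378.9, 300.4]
ee_rot: [-179.9, -0.0, 45.0]
force: [-0.6, 0.6, 0.7]
gripper_width: 91.3
gripper_force: 0.0
```

```bash
python3 -c "
from plan import *
s=env.state();print(s['qpos'].round(1),s['ee_pos'],s['ee_rot'],s['time_s'])
plan([[463,-380,90,45],[463,-380,60,45]],step=40)"
```

```text
[-40.4  18.3  77.3   0.   84.5   4.6] [ 462.85639584 -378.94688131  300.36197222] [-1.79906307e+02 -2.78285598e-02  4.50103595e+01] 3.6
[{"tz": 0.07, "rx": -0.001}, {"tz": 0.07}, {"ty": 0.001, "tz": 0.07, "rx": -0.001}, {"tz": 0.07}, {"tx": -0.001, "ty": 0.001, "tz": 0.07, "rx": -0.001}, {"tz": 0.071, "ry": -0.001}, {"tz": 0.06}]
7 [ 463.2 -379.8   59.9]
```

Request:
{"fn": "send_rows", "kwargs": {"motion": [{"tx": 0,"ty": 0,"tz": 0.08,"rx": 0,"ry": 0,"rz": 0,"gripper": -1},{"tx": 0,"ty": 0,"tz": 0.08,"rx": 0,"ry": 0,"rz": 0,"gripper": -1},{"tx": 0,"ty": 0,"tz": 0.08,"rx": 0,"ry": 0,"rz": 0,"gripper": -1},{"tx": 0,"ty": 0,"tz": 0.08,"rx": 0,"ry": 0,"rz": 0,"gripper": -1},{"tx": 0,"ty": 0,"tz": 0.08,"rx": 0,"ry": 0,"rz": 0,"gripper": -1},{"tx": 0,"ty": 0,"tz": 0.08,"rx": 0,"ry": 0,"rz": 0,"gripper": -1},{"tx": 0,"ty": 0,"tz": 0,"rx": 0,"ry": 0,"rz": 0,"gripper": -1}]}}

```text
time_s: 4.47
ee_pos: [461.4, -376.7, 58.5]
ee_rot: [-179.6, 0.0, 45.1]
force: [0.6, -0.9, 0.9]
gripper_width: 91.2
gripper_force: 0.0
```

```bash
python3 - <<'E'
from h import *
snap('top','t1');snap('scene','s1')
a=cv2.imread('pics/t1.png')[190:300,350:480]; b=cv2.imread('pics/s1.png')[230:340,320:440]
a=cv2.resize(a,(390,330),interpolation=3);b=cv2.resize(b,(360,330),interpolation=3)
cv2.imwrite('pics/c3.png',np.hstack([a,b]))
print(env.state()['ee_pos'])
E
```

```text
[ 463.88629571 -379.17382048   62.17588984]
```

View pics/c3.png

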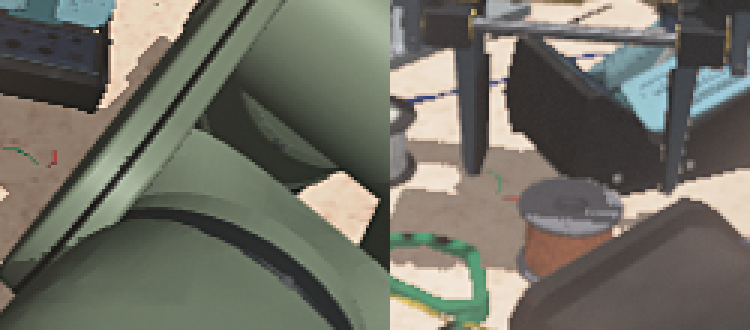

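The scene half shows the finger tips at crop (470,172) and (668,192), straddling the reel top centred at (571,207). The top view is blocked by the arm.

```bash
python3 - <<'E'
from h import *
f=load('s1')
print(proj(f,[463.9,-379.2,62.2]), (320+179.5/3-.5,230+182/3-.5))
S=load('scene0'); uv=(320+(181+.5)/3-.5,230+207.5/3-.5); print(ray(f,uv,40), np.array(f['tvec'])-np.array(S['tvec']))
d=np.array([1,-1,0])/2**.5
for s in(1,-1):
  print([proj(f,np.array([463.9,-379.2,62.2])+s*d*k).round(1).tolist() for k in(45.5,52,59)])
E
```

```text
[[379.99274802 284.56413038]] (379.3333333333333, 290.1666666666667)
[ 460.84937669 -384.40922624   40.        ] [0. 0. 0.]
[[[409.4, 287.4]], [[413.7, 287.8]], [[418.3, 288.2]]]
[[[351.3, 281.8]], [[347.2, 281.4]], [[342.9, 281.0]]]
```

Request:
{"fn": "send_rows", "kwargs": {"motion": [{"tx": 0,"ty": 0,"tz": 0.04,"rx": 0,"ry": 0,"rz": 0,"gripper": -1},{"tx": 0,"ty": 0,"tz": 0.04,"rx": 0,"ry": 0,"rz": 0,"gripper": -1},{"tx": 0,"ty": 0,"tz": 0.02,"rx": 0,"ry": 0,"rz": 0,"gripper": -1},{"tx": 0,"ty": 0,"tz": 0.017,"rx": 0,"ry": 0,"rz": 0,"gripper": -1},{"tx": 0,"ty": 0,"tz": 0,"rx": 0,"ry": 0,"rz": 0,"gripper": -1},{"tx": 0,"ty": 0,"tz": 0,"rx": 0,"ry": 0,"rz": 0,"gripper": -1}]}}

```text
time_s: 5.32
ee_pos: [463.5, -379.8, 3.1]
ee_rot: [179.9, -0.0, 45.0]
force: [-0.2, -0.3, 0.7]
gripper_width: 91.3
gripper_force: 0.0
```

Request:
{"fn": "send_rows", "kwargs": {"grip_force": 30, "motion": [{"tx": 0,"ty": 0,"tz": 0,"rx": 0,"ry": 0,"rz": 0,"gripper": 1},{"tx": 0,"ty": 0,"tz": 0,"rx": 0,"ry": 0,"rz": 0,"gripper": 1},{"tx": 0,"ty": 0,"tz": 0,"rx": 0,"ry": 0,"rz": 0,"gripper": 1},{"tx": 0,"ty": 0,"tz": 0,"rx": 0,"ry": 0,"rz": 0,"gripper": 1},{"tx": 0,"ty": 0,"tz": 0,"rx": 0,"ry": 0,"rz": 0,"gripper": 1},{"tx": 0,"ty": 0,"tz": 0,"rx": 0,"ry": 0,"rz": 0,"gripper": 1}]}}

```text
time_s: 6.08
ee_pos: [463.0, -379.4, 2.4]
ee_rot: [-180.0, -0.0, 45.0]
force: [0.0, 0.1, 0.9]
gripper_width: 54.0
gripper_force: 30.0
```

Request:
{"fn": "send_rows", "kwargs": {"motion": [{"tx": 0,"ty": 0,"tz": -0.02,"rx": 0,"ry": 0,"rz": 0,"gripper": 1},{"tx": 0,"ty": 0,"tz": -0.06,"rx": 0,"ry": 0,"rz": 0,"gripper": 1},{"tx": 0,"ty": 0,"tz": -0.08,"rx": 0,"ry": 0,"rz": 0,"gripper": 1},{"tx": 0,"ty": 0,"tz": -0.08,"rx": 0,"ry": 0,"rz": 0,"gripper": 1},{"tx": 0,"ty": 0,"tz": -0.08,"rx": 0,"ry": 0,"rz": 0,"gripper": 1},{"tx": 0,"ty": 0,"tz": 0,"rx": 0,"ry": 0,"rz": 0,"gripper": 1},{"tx": 0,"ty": 0,"tz": 0,"rx": 0,"ry": 0,"rz": 0,"gripper": 1}]}}

```text
time_s: 6.95
ee_pos: [462.4, -378.9, 161.4]
ee_rot: [-179.9, 0.0, 45.0]
force: [-0.1, 1.1, -2.8]
gripper_width: 54.0
gripper_force: 30.0
```

```bash
python3 - <<'E'
from h import *
snap('scene','s2'); s=env.state(); print(s['ee_pos'],s['ee_rot'],s['force'])
f=load('s2'); c=proj(f,s['ee_pos'])[0]; print(c)
u,v=int(c[0])-50,int(c[1])-60
b=cv2.imread('pics/s2.png')[v:v+90,u:u+100]; print(u,v)
cv2.imwrite('pics/c4.png',cv2.resize(b,(600,540),interpolation=3))
from plan import plan
plan([[490,-340,160,40],[613,-68,160,7.9]],grip=1)
E
```

```text
[ 462.09864703 -378.66174921  160.72440219] [-1.79800206e+02  1.25911444e-02  4.49882205e+01] [-0.6277155   0.49906875 -1.54241171]
[381.67972899 227.07867741]
331 167
[{"tx": 0.047, "ty": -0.008, "tz": 0.001, "rx": -0.003, "rz": 0.083, "gripper": 1}, {"tx": 0.047, "ty": -0.009, "rx": -0.004, "ry": 0.001, "rz": 0.083, "gripper": 1}, {"tx": 0.077, "ty": -0.037, "rz": 0.153, "gripper": 1}, {"tx": 0.074, "ty": -0.043, "rz": 0.153, "gripper": 1}, {"tx": 0.07, "ty": -0.049, "rz": 0.153, "gripper": 1}, {"tx": 0.066, "ty": -0.054, "rz": 0.153, "gripper": 1}, {"tx": 0.061, "ty": -0.059, "rz": 0.153, "gripper": 1}, {"tx": 0.056, "ty": -0.064, "rz": 0.153, "gripper": 1}, {"tx": 0.051, "ty": -0.068, "rz": 0.152, "gripper": 1}]
9 [613.  -68.2 160.2]
```

View pics/c4.png

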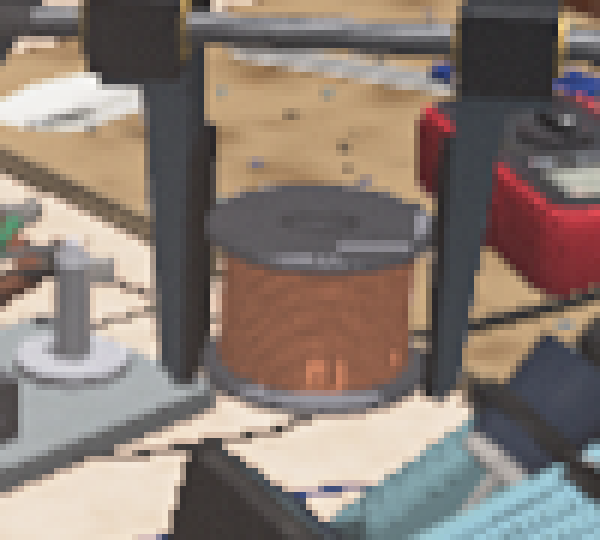

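The scene crop shows the reel upright between the fingers, with its top centre at (320,224), front bottom edge at y≈410, and finger tips at about (165–205,380) and (428–455,395).

```bash
python3 - <<'E'
from h import *
f=load('s2'); p=np.array([462.1,-378.7,160.7]); d=np.array([1,-1,0])/2**.5; e=np.array([1,1,0])/2**.5; z=np.array([0,0,1])
C=lambda P:((proj(f,P)[0]+.5-[331,167])*6-.5).round(1)
zb=160.7-2.4
ang=np.linspace(0,6.283,73); circ=lambda r,h:np.array([C(np.array([p[0]+r*np.cos(a),p[1]+r*np.sin(a),zb+h])) for a in ang])
t=circ(28,40);b=circ(28,0)
print('top ctr',C([p[0],p[1],zb+40]),'ellipse x',t[:,0].min(),t[:,0].max(),'y',t[:,1].min(),t[:,1].max(),'bottom max y',b[:,1].max())
for s in(-1,1):
  for q in(-16,16): print(s,q,C(p+s*28*d+q*e),C(p+s*39*d+q*e))
E
```

```text
top ctr [313.7 219.5] ellipse x 196.7 431.8 y 179.8 262.2 bottom max y 419.4
-1 -16 [184.9 380.7] [140.  377.4]
-1 16 [201.5 330.4] [158.3 327.4]
1 -16 [417.9 397.7] [464.6 401.1]
1 16 [425.5 346. ] [470.4 349.1]
```

```bash
cat >> m.py <<'E'
print('--- top only'); print(ray(T,c1(126,92),17),ray(T,c1(113,63),63))
sp=[None]*6; o=least_squares(res,[509,-82,.137],loss='soft_l1'); p=o.x
print('board',p[:2],np.degrees(p[2]),res(p).reshape(-1,2).round(1).tolist(),'seat',W(p,(105,0,17)))
E
python3 m.py|sed -n '/---/,$p'
python3 - <<'E'
from plan import *
plan([[490,-340,160,40],[613,-68,160,7.9]],grip=1)
E
```

```text
--- top only
[612.82230419 -66.68288337  17.        ] [614.17666022 -66.96796865  63.        ]
board [508.70705409 -80.9480896 ] 7.566571875657071 [[-0.5, -0.8], [0.1, -1.0], [0.9, 0.1], [-0.8, 0.6], [0.2, 0.0], [0.1, 0.7]] seat [612.79277016 -67.12189309  17.        ]
[{"tx": 0.047, "ty": -0.008, "tz": 0.001, "rx": -0.003, "rz": 0.083, "gripper": 1}, {"tx": 0.047, "ty": -0.009, "rx": -0.004, "ry": 0.001, "rz": 0.083, "gripper": 1}, {"tx": 0.077, "ty": -0.037, "rz": 0.153, "gripper": 1}, {"tx": 0.074, "ty": -0.043, "rz": 0.153, "gripper": 1}, {"tx": 0.07, "ty": -0.049, "rz": 0.153, "gripper": 1}, {"tx": 0.066, "ty": -0.054, "rz": 0.153, "gripper": 1}, {"tx": 0.061, "ty": -0.059, "rz": 0.153, "gripper": 1}, {"tx": 0.056, "ty": -0.064, "rz": 0.153, "gripper": 1}, {"tx": 0.051, "ty": -0.068, "rz": 0.152, "gripper": 1}]
9 [613.  -68.2 160.2]
```

```bash
python3 - <<'E'
from plan import *
plan([[430,-330,220,40],[450,-110,220,12],[613,-67,180,7.8],[613,-67,120,7.8]],grip=1,step=50)
E
```

```text
[{"tx": 0.012, "ty": -0.057, "tz": -0.059, "rx": -0.003, "rz": 0.083, "gripper": 1}, {"tx": 0.009, "ty": -0.058, "tz": -0.059, "rx": -0.004, "ry": 0.001, "rz": 0.083, "gripper": 1}, {"tx": 0.063, "ty": -0.062, "rz": 0.187, "gripper": 1}, {"tx": 0.056, "ty": -0.068, "rz": 0.187, "gripper": 1}, {"tx": 0.049, "ty": -0.073, "rz": 0.187, "gripper": 1}, {"tx": 0.042, "ty": -0.078, "rz": 0.186, "gripper": 1}, {"tx": 0.034, "ty": -0.082, "rz": 0.187, "gripper": 1}, {"tx": 0.084, "ty": -0.004, "tz": 0.02, "rz": 0.035, "gripper": 1}, {"tx": 0.084, "ty": -0.006, "tz": 0.02, "rz": 0.035, "gripper": 1}, {"tx": 0.084, "ty": -0.007, "tz": 0.02, "rz": 0.035, "gripper": 1}, {"tx": 0.084, "ty": -0.009, "tz": 0.02, "rz": 0.035, "gripper": 1}, {"tz": 0.06, "gripper": 1}]
[{"tz": 0.06, "gripper": 1}]
13 [612.7 -66.8 119.9]
```

Request:
{"fn": "send_rows", "kwargs": {"motion": [{"tx": 0.012,"ty": -0.057,"tz": -0.059,"rx": 0,"ry": 0,"rz": 0.083,"gripper": 1},{"tx": 0.009,"ty": -0.058,"tz": -0.059,"rx": 0,"ry": 0,"rz": 0.083,"gripper": 1},{"tx": 0.063,"ty": -0.062,"tz": 0,"rx": 0,"ry": 0,"rz": 0.187,"gripper": 1},{"tx": 0.056,"ty": -0.068,"tz": 0,"rx": 0,"ry": 0,"rz": 0.187,"gripper": 1},{"tx": 0.049,"ty": -0.073,"tz": 0,"rx": 0,"ry": 0,"rz": 0.187,"gripper": 1},{"tx": 0.042,"ty": -0.078,"tz": 0,"rx": 0,"ry": 0,"rz": 0.186,"gripper": 1},{"tx": 0.034,"ty": -0.082,"tz": 0,"rx": 0,"ry": 0,"rz": 0.187,"gripper": 1},{"tx": 0.084,"ty": -0.004,"tz": 0.02,"rx": 0,"ry": 0,"rz": 0.035,"gripper": 1},{"tx": 0.084,"ty": -0.006,"tz": 0.02,"rx": 0,"ry": 0,"rz": 0.035,"gripper": 1},{"tx": 0.084,"ty": -0.007,"tz": 0.02,"rx": 0,"ry": 0,"rz": 0.035,"gripper": 1},{"tx": 0.084,"ty": -0.009,"tz": 0.02,"rx": 0,"ry": 0,"rz": 0.035,"gripper": 1},{"tx": 0,"ty": 0,"tz": 0.08,"rx": 0,"ry": 0,"rz": 0,"gripper": 1}]}}

```text
time_s: 8.5
ee_pos: [617.2, -66.7, 140.3]
ee_rot: [180.0, -0.2, 7.9]
force: [-1.2, -0.1, -2.2]
gripper_width: 54.0
gripper_force: 30.0
```

Request:
{"fn": "send_rows", "kwargs": {"motion": [{"tx": 0,"ty": 0,"tz": 0.08,"rx": 0,"ry": 0,"rz": 0,"gripper": 1},{"tx": 0,"ty": 0,"tz": 0.04,"rx": 0,"ry": 0,"rz": 0,"gripper": 1},{"tx": 0,"ty": 0,"tz": 0,"rx": 0,"ry": 0,"rz": 0,"gripper": 1},{"tx": 0,"ty": 0,"tz": 0,"rx": 0,"ry": 0,"rz": 0,"gripper": 1},{"tx": 0,"ty": 0,"tz": 0,"rx": 0,"ry": 0,"rz": 0,"gripper": 1}]}}

```text
time_s: 9.12
ee_pos: [614.3, -67.6, 82.5]
ee_rot: [180.0, -0.1, 7.8]
force: [0.5, -0.1, -1.6]
gripper_width: 54.1
gripper_force: 30.0
```

```bash
python3 - <<'E'
from h import *
snap('scene','s3'); snap('top','t3'); s=env.state(); print(s['ee_pos'],s['ee_rot'],s['force'])
b=cv2.imread('pics/s3.png')[165:255,285:405]; t=cv2.imread('pics/t3.png')[140:320,190:310]
cv2.imwrite('pics/c5.png',np.hstack([cv2.resize(b,(480,360),interpolation=3),cv2.resize(t,(240,360),interpolation=3)]))
E
```

```text
[614.05198026 -67.56553575  82.46377766] [ 1.79978581e+02 -1.03511808e-01  7.78661424e+00] [-0.20640446 -0.37069314 -1.13539546]
```

View pics/c5.png

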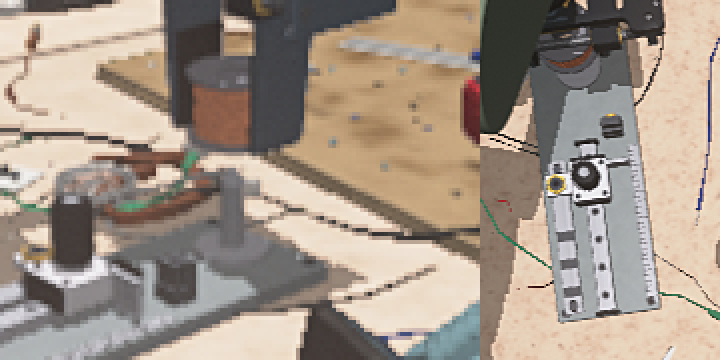

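The scene crop shows the reel above the spindle. The spindle axis is at x≈231 with its tip at y≈170, and the top flange's left edge is at x≈186. The near finger hides the reel's right side.

```bash
python3 - <<'E'
from h import *
f=load('s3'); C=lambda P:((proj(f,P)[0]+.5-[285,165])*4-.5).round(1)
p=[614.05,-67.57]; zb=80
a=np.linspace(0,6.283,73)
for r,h in((28,40),(28,36),(27,40),(23.5,20),(28,0)):
  t=np.array([C([p[0]+r*np.cos(x),p[1]+r*np.sin(x),zb+h]) for x in a]); print(r,h,'left',t[:,0].min(),'right',t[:,0].max(),'y',t[:,1].min(),t[:,1].max())
print('spindle',C([613,-67,63]),C([613,-67,40]),C([613,-67,17]),'stop knob top',C([497,-83,75]))
E
```

```text
28 40 left 181.7 right 285.0 y 51.7 83.8
28 36 left 181.7 right 284.8 y 58.6 91.0
27 40 left 183.5 right 283.1 y 52.2 83.2
23.5 20 left 190.0 right 276.0 y 88.6 116.8
28 0 left 181.9 right 283.5 y 119.8 154.8
spindle [230.2 165.8] [229.9 204.2] [229.6 241.9] stop knob top [ 65.4 199.2]
```

Request:
{"fn": "send_rows", "kwargs": {"motion": [{"tx": -0.003,"ty": -0.002,"tz": 0,"rx": 0,"ry": 0,"rz": 0,"gripper": 1},{"tx": 0,"ty": 0,"tz": 0.016,"rx": 0,"ry": 0,"rz": 0,"gripper": 1},{"tx": 0,"ty": 0,"tz": 0.016,"rx": 0,"ry": 0,"rz": 0,"gripper": 1},{"tx": 0,"ty": 0,"tz": 0,"rx": 0,"ry": 0,"rz": 0,"gripper": 1},{"tx": 0,"ty": 0,"tz": 0.006,"rx": 0,"ry": 0,"rz": 0,"gripper": 1},{"tx": 0,"ty": 0,"tz": 0,"rx": 0,"ry": 0,"rz": 0,"gripper": 1}]}}

```text
time_s: 9.98
ee_pos: [611.9, -66.7, 62.2]
ee_rot: [-180.0, 0.0, 7.8]
force: [-0.8, 0.1, -1.9]
gripper_width: 53.8
gripper_force: 30.0
```

Request:
{"fn": "send_rows", "kwargs": {"motion": [{"tx": 0,"ty": 0,"tz": 0.006,"rx": 0,"ry": 0,"rz": 0,"gripper": 1},{"tx": 0,"ty": 0,"tz": 0,"rx": 0,"ry": 0,"rz": 0,"gripper": 1}]}}

```text
time_s: 10.22
ee_pos: [611.8, -66.7, 59.2]
ee_rot: [-180.0, 0.0, 7.8]
force: [0.2, 0.4, -1.2]
gripper_width: 53.7
gripper_force: 30.0
```

Request:
{"fn": "send_rows", "kwargs": {"motion": [{"tx": 0,"ty": 0,"tz": 0.006,"rx": 0,"ry": 0,"rz": 0,"gripper": 1},{"tx": 0,"ty": 0,"tz": 0,"rx": 0,"ry": 0,"rz": 0,"gripper": 1}]}}

```text
time_s: 10.48
ee_pos: [611.7, -66.7, 56.1]
ee_rot: [-180.0, 0.0, 7.8]
force: [0.6, -0.3, -2.6]
gripper_width: 54.1
gripper_force: 30.0
```

Request:
{"fn": "send_rows", "kwargs": {"motion": [{"tx": 0,"ty": 0,"tz": 0.008,"rx": 0,"ry": 0,"rz": 0,"gripper": 1},{"tx": 0,"ty": 0,"tz": 0.008,"rx": 0,"ry": 0,"rz": 0,"gripper": 1},{"tx": 0,"ty": 0,"tz": 0,"rx": 0,"ry": 0,"rz": 0,"gripper": 1}]}}

```text
time_s: 10.85
ee_pos: [611.5, -66.7, 47.9]
ee_rot: [-180.0, 0.1, 7.8]
force: [-0.2, 0.2, -2.6]
gripper_width: 53.9
gripper_force: 30.0
```

Request:
{"fn": "send_rows", "kwargs": {"motion": [{"tx": 0,"ty": 0,"tz": 0.012,"rx": 0,"ry": 0,"rz": 0,"gripper": 1},{"tx": 0,"ty": 0,"tz": 0.012,"rx": 0,"ry": 0,"rz": 0,"gripper": 1},{"tx": 0,"ty": 0,"tz": 0,"rx": 0,"ry": 0,"rz": 0,"gripper": 1}]}}

```text
time_s: 11.22
ee_pos: [611.4, -66.6, 35.6]
ee_rot: [-180.0, 0.1, 7.8]
force: [-0.3, -0.1, -2.4]
gripper_width: 53.9
gripper_force: 30.0
```

Request:
{"fn": "send_rows", "kwargs": {"motion": [{"tx": 0,"ty": 0,"tz": 0.012,"rx": 0,"ry": 0,"rz": 0,"gripper": 1},{"tx": 0,"ty": 0,"tz": 0.006,"rx": 0,"ry": 0,"rz": 0,"gripper": 1},{"tx": 0,"ty": 0,"tz": 0,"rx": 0,"ry": 0,"rz": 0,"gripper": 1}]}}

```text
time_s: 11.6
ee_pos: [611.7, -66.7, 27.1]
ee_rot: [-180.0, 0.0, 7.8]
force: [0.1, -0.6, -2.7]
gripper_width: 53.9
gripper_force: 30.0
```

Request:
{"fn": "send_rows", "kwargs": {"motion": [{"tx": 0,"ty": 0,"tz": 0.006,"rx": 0,"ry": 0,"rz": 0,"gripper": 1},{"tx": 0,"ty": 0,"tz": 0.005,"rx": 0,"ry": 0,"rz": 0,"gripper": 1},{"tx": 0,"ty": 0,"tz": 0,"rx": 0,"ry": 0,"rz": 0,"gripper": 1}]}}

```text
time_s: 11.98
ee_pos: [611.8, -66.7, 21.7]
ee_rot: [-180.0, 0.0, 7.8]
force: [1.3, 0.0, -0.8]
gripper_width: 54.3
gripper_force: 30.0
```

Request:
{"fn": "send_rows", "kwargs": {"motion": [{"tx": 0,"ty": 0,"tz": 0.002,"rx": 0,"ry": 0,"rz": 0,"gripper": 1},{"tx": 0,"ty": 0,"tz": 0.002,"rx": 0,"ry": 0,"rz": 0,"gripper": 1},{"tx": 0,"ty": 0,"tz": 0,"rx": 0,"ry": 0,"rz": 0,"gripper": 1}]}}

```text
time_s: 12.35
ee_pos: [611.9, -66.7, 19.9]
ee_rot: [-180.0, 0.0, 7.8]
force: [0.1, -0.5, -1.1]
gripper_width: 54.1
gripper_force: 30.0
```

Request:
{"fn": "send_rows", "kwargs": {"motion": [{"tx": 0,"ty": 0,"tz": 0.002,"rx": 0,"ry": 0,"rz": 0,"gripper": 1},{"tx": 0,"ty": 0,"tz": 0,"rx": 0,"ry": 0,"rz": 0,"gripper": 1}]}}

```text
time_s: 12.6
ee_pos: [612.1, -66.7, 19.4]
ee_rot: [180.0, -0.0, 7.8]
force: [-1.9, -0.3, 2.5]
gripper_width: 54.2
gripper_force: 30.0
```

Request:
{"fn": "send_rows", "kwargs": {"motion": [{"tx": 0,"ty": 0,"tz": 0.001,"rx": 0,"ry": 0,"rz": 0,"gripper": 1},{"tx": 0,"ty": 0,"tz": 0,"rx": 0,"ry": 0,"rz": 0,"gripper": 1}]}}

```text
time_s: 12.85
ee_pos: [612.1, -66.7, 19.4]
ee_rot: [180.0, -0.0, 7.8]
force: [-2.4, 0.1, 5.2]
gripper_width: 54.0
gripper_force: 30.0
```

Contact is at TCP z 19.4, as expected for the seat. I'll release the reel and rise.

Request:
{"fn": "send_rows", "kwargs": {"motion": [{"tx": 0,"ty": 0,"tz": 0,"rx": 0,"ry": 0,"rz": 0,"gripper": -1},{"tx": 0,"ty": 0,"tz": 0,"rx": 0,"ry": 0,"rz": 0,"gripper": -1},{"tx": 0,"ty": 0,"tz": 0,"rx": 0,"ry": 0,"rz": 0,"gripper": -1},{"tx": 0,"ty": 0,"tz": 0,"rx": 0,"ry": 0,"rz": 0,"gripper": -1},{"tx": 0,"ty": 0,"tz": -0.03,"rx": 0,"ry": 0,"rz": 0,"gripper": -1},{"tx": 0,"ty": 0,"tz": -0.06,"rx": 0,"ry": 0,"rz": 0,"gripper": -1},{"tx": 0,"ty": 0,"tz": -0.08,"rx": 0,"ry": 0,"rz": 0,"gripper": -1},{"tx": 0,"ty": 0,"tz": -0.08,"rx": 0,"ry": 0,"rz": 0,"gripper": -1},{"tx": 0,"ty": 0,"tz": 0,"rx": 0,"ry": 0,"rz": 0,"gripper": -1}]}}

```text
time_s: 13.98
ee_pos: [614.5, -67.0, 148.4]
ee_rot: [179.9, -0.5, 7.8]
force: [0.3, 0.9, -0.0]
gripper_width: 91.4
gripper_force: 0.0
```

```bash
python3 - <<'E'
from h import *
snap('scene','s4'); snap('top','t4'); s=env.state(); print(s['ee_pos'],s['ee_rot'],s['force'])
b=cv2.imread('pics/s4.png')[190:280,235:375]; t=cv2.imread('pics/t4.png')[148:308,205:295]
o=np.zeros((592,753,3),np.uint8); o[:270,:420]=cv2.resize(b,(420,270),interpolation=3); o[:,420:]=cv2.resize(t,(333,592),interpolation=3); cv2.imwrite('pics/c6.png',o)
E
```

```text
[611.82834397 -66.68062848 144.15856621] [ 1.79990841e+02 -5.48468526e-02  7.79085710e+00] [0.9292883  0.31626147 0.05980812]
```

View pics/c6.png

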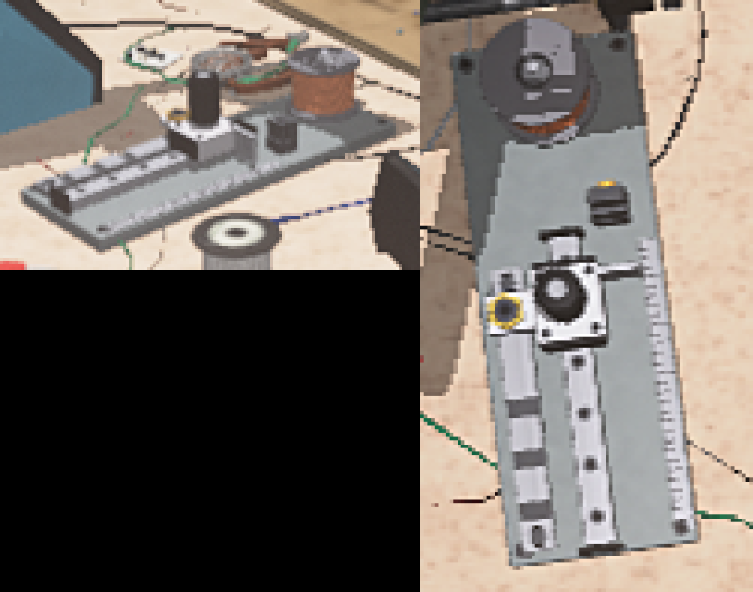

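The crop shows the reel sitting flat on the seat with the spindle tip through its bore at (535,70). The stop has not moved: carriage centre ≈(570,304), knob top ≈(558,294), plunger (506,311), and first groove (523,408).

```bash
cat >> m.py <<'E'
print('=== stop')
for n,c,z in[('ball',(87,311),38),('carr',(150,304),37),('knob',(138,294),75),('g1',(103,408),18),('g2',(109,458),18),('g3',(114,510),18)]:
    w=ray(T,c1(*c),z); print(n,w.round(1),inv(w).round(1))
for x in(-10,-12): print(W(p,(x,0,61)))
E
python3 m.py|sed -n '/===/,$p'
python3 - <<'E'
from plan import *
plan([[560,-72,150,50],[498,-82,120,97.7],[498,-82,90,97.7]],grip=-1,ang=9)
E
```

```text
=== stop
ball [494.8 -52.   38. ] [-10.   30.6]
carr [498.2 -83.   37. ] [-10.6  -0.7]
knob [496.8 -82.3  75. ] [-11.9   0.2]
g1 [448.5 -57.4  18. ] [-56.6  31.3]
g2 [423.3 -60.8  18. ] [-82.   31.2]
g3 [397.3 -63.7  18. ] [-108.2   31.8]
[498.79412875 -82.26487022  61.        ]
[496.81154369 -82.52822635  61.        ]
[{"tx": -0.021, "ty": -0.001, "tz": -0.002, "rz": -0.281, "gripper": -1}, {"tx": -0.02, "ty": -0.004, "tz": -0.002, "rz": -0.281, "gripper": -1}, {"tx": -0.02, "ty": -0.007, "tz": -0.003, "rz": -0.282, "gripper": -1}, {"tx": -0.019, "ty": -0.009, "tz": -0.002, "rx": 0.001, "ry": -0.001, "rz": -0.281, "gripper": -1}, {"tx": -0.017, "ty": -0.012, "tz": -0.003, "rz": -0.282, "gripper": -1}, {"tx": -0.016, "ty": -0.014, "tz": 0.01, "rz": -0.265, "gripper": -1}, {"tx": -0.014, "ty": -0.016, "tz": 0.01, "rz": -0.265, "gripper": -1}, {"tx": -0.011, "ty": -0.017, "tz": 0.01, "rz": -0.265, "gripper": -1}, {"tx": -0.009, "ty": -0.019, "tz": 0.01, "rz": -0.265, "gripper": -1}, {"tx": -0.006, "ty": -0.02, "tz": 0.01, "rz": -0.265, "gripper": -1}, {"tx": -0.004, "ty": -0.02, "tz": 0.01, "rz": -0.265, "gripper": -1}, {"tz": 0.06, "gripper": -1}]
12 [498.2 -82.1  90.1]
```

Request:
{"fn": "send_rows", "kwargs": {"motion": [{"tx": -0.021,"ty": -0.001,"tz": -0.002,"rx": 0,"ry": 0,"rz": -0.281,"gripper": -1},{"tx": -0.02,"ty": -0.004,"tz": -0.002,"rx": 0,"ry": 0,"rz": -0.281,"gripper": -1},{"tx": -0.02,"ty": -0.007,"tz": -0.003,"rx": 0,"ry": 0,"rz": -0.282,"gripper": -1},{"tx": -0.019,"ty": -0.009,"tz": -0.002,"rx": 0,"ry": 0,"rz": -0.281,"gripper": -1},{"tx": -0.017,"ty": -0.012,"tz": -0.003,"rx": 0,"ry": 0,"rz": -0.282,"gripper": -1},{"tx": -0.016,"ty": -0.014,"tz": 0.01,"rx": 0,"ry": 0,"rz": -0.265,"gripper": -1},{"tx": -0.014,"ty": -0.016,"tz": 0.01,"rx": 0,"ry": 0,"rz": -0.265,"gripper": -1},{"tx": -0.011,"ty": -0.017,"tz": 0.01,"rx": 0,"ry": 0,"rz": -0.265,"gripper": -1},{"tx": -0.009,"ty": -0.019,"tz": 0.01,"rx": 0,"ry": 0,"rz": -0.265,"gripper": -1},{"tx": -0.006,"ty": -0.02,"tz": 0.01,"rx": 0,"ry": 0,"rz": -0.265,"gripper": -1},{"tx": -0.004,"ty": -0.02,"tz": 0.01,"rx": 0,"ry": 0,"rz": -0.265,"gripper": -1},{"tx": 0,"ty": 0,"tz": 0.04,"rx": 0,"ry": 0,"rz": 0,"gripper": -1}]}}

```text
time_s: 15.58
ee_pos: [497.3, -82.1, 98.8]
ee_rot: [-180.0, -0.0, 97.7]
force: [-0.0, -0.4, -0.2]
gripper_width: 91.3
gripper_force: 0.0
```

Request:
{"fn": "send_rows", "kwargs": {"motion": [{"tx": 0,"ty": 0,"tz": 0,"rx": 0,"ry": 0,"rz": 0,"gripper": -1},{"tx": 0,"ty": 0,"tz": 0,"rx": 0,"ry": 0,"rz": 0,"gripper": -1}]}}

```text
time_s: 15.82
ee_pos: [498.2, -82.1, 99.3]
ee_rot: [-180.0, -0.0, 97.7]
force: [-0.1, -0.3, 0.6]
gripper_width: 91.2
gripper_force: 0.0
```

```bash
python3 - <<'E'
from plan import *
s=env.state(); print(s['ee_pos'],s['ee_rot'],s['force'],s['time_s'])
plan([[498,-82.3,44,97.7]],grip=-1,step=20)
E
```

```text
[498.22193188 -82.08763561  99.27232168] [-1.79958437e+02 -1.90394649e-02  9.76972082e+01] [-0.05672584 -0.34661569  0.63368119] 15.825
[{"tz": 0.037, "gripper": -1}, {"tz": 0.037, "rx": -0.001, "gripper": -1}, {"tz": 0.037, "ry": -0.001, "gripper": -1}]
3 [498.2 -82.1  43.8]
```

Request:
{"fn": "send_rows", "kwargs": {"motion": [{"tx": 0,"ty": 0,"tz": 0.037,"rx": 0,"ry": 0,"rz": 0,"gripper": -1},{"tx": 0,"ty": 0,"tz": 0.037,"rx": 0,"ry": 0,"rz": 0,"gripper": -1},{"tx": 0,"ty": 0,"tz": 0.026,"rx": 0,"ry": 0,"rz": 0,"gripper": -1},{"tx": 0,"ty": 0,"tz": 0.01,"rx": 0,"ry": 0,"rz": 0,"gripper": -1},{"tx": 0,"ty": 0,"tz": 0,"rx": 0,"ry": 0,"rz": 0,"gripper": -1},{"tx": 0,"ty": 0,"tz": 0,"rx": 0,"ry": 0,"rz": 0,"gripper": -1}]}}

```text
time_s: 16.58
ee_pos: [498.8, -82.2, 45.0]
ee_rot: [179.9, 0.0, 97.7]
force: [-0.8, 0.2, 0.7]
gripper_width: 91.3
gripper_force: 0.0
```

Request:
{"fn": "send_rows", "kwargs": {"grip_force": 25, "motion": [{"tx": 0,"ty": 0,"tz": 0,"rx": 0,"ry": 0,"rz": 0,"gripper": 1},{"tx": 0,"ty": 0,"tz": 0,"rx": 0,"ry": 0,"rz": 0,"gripper": 1},{"tx": 0,"ty": 0,"tz": 0,"rx": 0,"ry": 0,"rz": 0,"gripper": 1},{"tx": 0,"ty": 0,"tz": 0,"rx": 0,"ry": 0,"rz": 0,"gripper": 1},{"tx": 0,"ty": 0,"tz": 0,"rx": 0,"ry": 0,"rz": 0,"gripper": 1},{"tx": 0,"ty": 0,"tz": 0,"rx": 0,"ry": 0,"rz": 0,"gripper": 1},{"tx": 0,"ty": 0,"tz": 0,"rx": 0,"ry": 0,"rz": 0,"gripper": 1},{"tx": 0,"ty": 0,"tz": 0,"rx": 0,"ry": 0,"rz": 0,"gripper": 1}]}}

```text
time_s: 17.58
ee_pos: [498.6, -82.1, 44.5]
ee_rot: [180.0, -0.0, 97.7]
force: [0.9, 1.3, 0.1]
gripper_width: 21.2
gripper_force: 25.0
```

Request:
{"fn": "send_rows", "kwargs": {"motion": [{"tx": 0,"ty": -0.01,"tz": 0,"rx": 0,"ry": 0,"rz": 0,"gripper": 1},{"tx": 0,"ty": -0.01,"tz": 0,"rx": 0,"ry": 0,"rz": 0,"gripper": 1},{"tx": 0,"ty": -0.01,"tz": 0,"rx": 0,"ry": 0,"rz": 0,"gripper": 1},{"tx": 0,"ty": -0.01,"tz": 0,"rx": 0,"ry": 0,"rz": 0,"gripper": 1},{"tx": 0,"ty": -0.01,"tz": 0,"rx": 0,"ry": 0,"rz": 0,"gripper": 1},{"tx": 0,"ty": -0.01,"tz": 0,"rx": 0,"ry": 0,"rz": 0,"gripper": 1},{"tx": 0,"ty": -0.01,"tz": 0,"rx": 0,"ry": 0,"rz": 0,"gripper": 1},{"tx": 0,"ty": 0,"tz": 0,"rx": 0,"ry": 0,"rz": 0,"gripper": 1}]}}

```text
time_s: 18.58
ee_pos: [463.3, -86.9, 44.5]
ee_rot: [-180.0, 0.0, 97.7]
force: [0.8, -0.5, 0.0]
gripper_width: 21.4
gripper_force: 25.0
```

Request:
{"fn": "send_rows", "kwargs": {"motion": [{"tx": 0,"ty": -0.006,"tz": 0,"rx": 0,"ry": 0,"rz": 0,"gripper": 1},{"tx": 0,"ty": 0,"tz": 0,"rx": 0,"ry": 0,"rz": 0,"gripper": 1}]}}

```text
time_s: 18.82
ee_pos: [460.7, -87.2, 44.5]
ee_rot: [180.0, -0.0, 97.7]
force: [2.2, 0.6, -1.0]
gripper_width: 21.6
gripper_force: 25.0
```

Request:
{"fn": "send_rows", "kwargs": {"motion": [{"tx": 0,"ty": -0.003,"tz": 0,"rx": 0,"ry": 0,"rz": 0,"gripper": 1},{"tx": 0,"ty": 0,"tz": 0,"rx": 0,"ry": 0,"rz": 0,"gripper": 1}]}}

```text
time_s: 19.08
ee_pos: [459.4, -87.4, 44.5]
ee_rot: [180.0, 0.0, 97.7]
force: [4.5, 1.5, -3.3]
gripper_width: 21.6
gripper_force: 25.0
```

Request:
{"fn": "send_rows", "kwargs": {"motion": [{"tx": 0,"ty": -0.003,"tz": 0,"rx": 0,"ry": 0,"rz": 0,"gripper": 1},{"tx": 0,"ty": 0,"tz": 0,"rx": 0,"ry": 0,"rz": 0,"gripper": 1}]}}

```text
time_s: 19.32
ee_pos: [457.0, -87.7, 44.5]
ee_rot: [-179.9, -0.0, 97.7]
force: [0.9, 0.8, -0.1]
gripper_width: 21.2
gripper_force: 25.0
```

Request:
{"fn": "send_rows", "kwargs": {"motion": [{"tx": 0,"ty": -0.002,"tz": 0,"rx": 0,"ry": 0,"rz": 0,"gripper": 1},{"tx": 0,"ty": 0,"tz": 0,"rx": 0,"ry": 0,"rz": 0,"gripper": 1}]}}

```text
time_s: 19.58
ee_pos: [456.0, -87.8, 44.4]
ee_rot: [-179.9, -0.0, 97.7]
force: [0.6, 0.2, 0.7]
gripper_width: 21.9
gripper_force: 25.0
```

Request:
{"fn": "send_rows", "kwargs": {"motion": [{"tx": 0,"ty": -0.002,"tz": 0,"rx": 0,"ry": 0,"rz": 0,"gripper": 1},{"tx": 0,"ty": 0,"tz": 0,"rx": 0,"ry": 0,"rz": 0,"gripper": 1}]}}

```text
time_s: 19.82
ee_pos: [454.9, -88.0, 44.4]
ee_rot: [-179.9, -0.0, 97.7]
force: [-1.1, -1.0, 1.9]
gripper_width: 21.4
gripper_force: 25.0
```

Request:
{"fn": "send_rows", "kwargs": {"motion": [{"tx": 0,"ty": -0.002,"tz": 0,"rx": 0,"ry": 0,"rz": 0,"gripper": 1},{"tx": 0,"ty": 0,"tz": 0,"rx": 0,"ry": 0,"rz": 0,"gripper": 1}]}}

```text
time_s: 20.08
ee_pos: [453.9, -88.1, 44.4]
ee_rot: [-179.9, -0.0, 97.7]
force: [-1.4, -0.7, 2.9]
gripper_width: 21.1
gripper_force: 25.0
```

Request:
{"fn": "send_rows", "kwargs": {"motion": [{"tx": 0,"ty": -0.001,"tz": 0,"rx": 0,"ry": 0,"rz": 0,"gripper": 1},{"tx": 0,"ty": 0,"tz": 0,"rx": 0,"ry": 0,"rz": 0,"gripper": 1}]}}

```text
time_s: 20.32
ee_pos: [453.8, -88.1, 44.4]
ee_rot: [-180.0, -0.0, 97.7]
force: [-2.0, -0.8, 2.3]
gripper_width: 21.5
gripper_force: 25.0
```

Request:
{"fn": "send_rows", "kwargs": {"motion": [{"tx": 0,"ty": -0.001,"tz": 0,"rx": 0,"ry": 0,"rz": 0,"gripper": 1},{"tx": 0,"ty": 0,"tz": 0,"rx": 0,"ry": 0,"rz": 0,"gripper": 1}]}}

```text
time_s: 20.58
ee_pos: [453.5, -88.1, 44.4]
ee_rot: [-180.0, -0.0, 97.7]
force: [-1.3, -1.1, 2.9]
gripper_width: 21.4
gripper_force: 25.0
```

Request:
{"fn": "send_rows", "kwargs": {"motion": [{"tx": 0,"ty": -0.001,"tz": 0,"rx": 0,"ry": 0,"rz": 0,"gripper": 1},{"tx": 0,"ty": 0,"tz": 0,"rx": 0,"ry": 0,"rz": 0,"gripper": 1}]}}

```text
time_s: 20.82
ee_pos: [453.2, -88.2, 44.4]
ee_rot: [180.0, -0.0, 97.7]
force: [-0.5, -1.4, 3.4]
gripper_width: 21.3
gripper_force: 25.0
```

```bash
python3 - <<'E'
from h import *
for i in range(4):
    snap('top','t5'); s=env.state(); print(s['ee_pos'].round(2),s['force'].round(1))
snap('scene','s5')
t=cv2.imread('pics/t5.png')[200:310,205:295]; b=cv2.imread('pics/s5.png')[190:280,230:370]
o=np.zeros((550,800,3),np.uint8); o[:,:450]=cv2.resize(t,(450,550),interpolation=3); o[:225,450:]=cv2.resize(b,(350,225),interpolation=3); cv2.imwrite('pics/c7.png',o)
E
```

```text
[453.17 -88.2   44.41] [-0.6 -0.2  3.1]
[453.18 -88.2   44.44] [-1.1 -1.1  3.1]
[453.19 -88.19  44.42] [-2.1  0.   3.6]
[453.17 -88.19  44.43] [-1.8 -0.8  2.5]
```

View pics/c7.png

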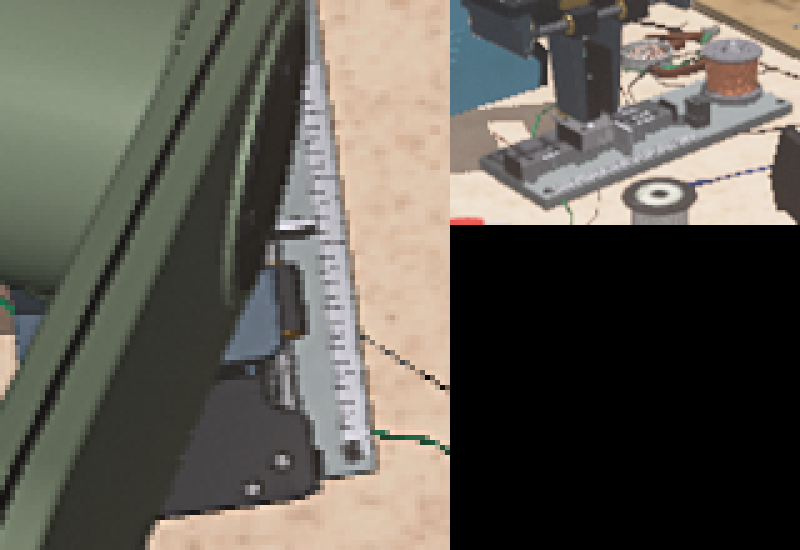

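The top view shows only the scale arm of the stop, at crop (295,230), because the arm hides the rest. The scene view shows the reel still seated and the knob in the fingers. The force now pulls slightly forward, so the ball is dropping in.

Request:
{"fn": "send_rows", "kwargs": {"motion": [{"tx": 0,"ty": -0.001,"tz": 0,"rx": 0,"ry": 0,"rz": 0,"gripper": 1},{"tx": 0,"ty": 0,"tz": 0,"rx": 0,"ry": 0,"rz": 0,"gripper": 1},{"tx": 0,"ty": 0,"tz": 0,"rx": 0,"ry": 0,"rz": 0,"gripper": 1}]}}

```text
time_s: 21.45
ee_pos: [453.0, -88.2, 44.4]
ee_rot: [180.0, -0.0, 97.7]
force: [0.8, -0.1, 1.8]
gripper_width: 21.9
gripper_force: 25.0
```

Request:
{"fn": "send_rows", "kwargs": {"motion": [{"tx": 0,"ty": -0.001,"tz": 0,"rx": 0,"ry": 0,"rz": 0,"gripper": 1},{"tx": 0,"ty": 0,"tz": 0,"rx": 0,"ry": 0,"rz": 0,"gripper": 1},{"tx": 0,"ty": 0,"tz": 0,"rx": 0,"ry": 0,"rz": 0,"gripper": 1}]}}

```text
time_s: 21.82
ee_pos: [452.7, -88.3, 44.4]
ee_rot: [179.9, -0.0, 97.7]
force: [2.8, 1.2, -0.2]
gripper_width: 21.3
gripper_force: 25.0
```

Request:
{"fn": "send_rows", "kwargs": {"motion": [{"tx": 0,"ty": -0.001,"tz": 0,"rx": 0,"ry": 0,"rz": 0,"gripper": 1},{"tx": 0,"ty": 0,"tz": 0,"rx": 0,"ry": 0,"rz": 0,"gripper": 1},{"tx": 0,"ty": 0,"tz": 0,"rx": 0,"ry": 0,"rz": 0,"gripper": 1}]}}

```text
time_s: 22.2
ee_pos: [452.5, -88.3, 44.5]
ee_rot: [179.9, 0.0, 97.7]
force: [3.9, 2.0, -3.1]
gripper_width: 21.5
gripper_force: 25.0
```

Request:
{"fn": "send_rows", "kwargs": {"motion": [{"tx": 0,"ty": 0.001,"tz": 0,"rx": 0,"ry": 0,"rz": 0,"gripper": 1},{"tx": 0,"ty": 0,"tz": 0,"rx": 0,"ry": 0,"rz": 0,"gripper": 1},{"tx": 0,"ty": 0,"tz": 0,"rx": 0,"ry": 0,"rz": 0,"gripper": 1},{"tx": 0,"ty": 0,"tz": 0,"rx": 0,"ry": 0,"rz": 0,"gripper": 1}]}}

```text
time_s: 22.7
ee_pos: [452.5, -88.4, 44.5]
ee_rot: [180.0, 0.0, 97.7]
force: [5.5, 2.3, -2.8]
gripper_width: 21.5
gripper_force: 25.0
```

```bash
python3 - <<'E'
from h import *
A=[]
for i in range(6):
    snap('scene','s6'); s=env.state(); A.append([*s['ee_pos'],*s['force']])
print(np.mean(A,0).round(2),np.ptp(A,0).round(2),s['gripper_force'],s['time_s'])
cv2.imwrite('pics/c8.png',cv2.resize(cv2.imread('pics/s6.png')[180:370,220:420],(800,600),interpolation=3))
E
```

```text
[452.52 -88.32  44.47   4.42   2.17  -2.24] [0.04 0.04 0.01 1.36 1.58 0.83] 24.99958097934723 23.0
```

View pics/c8.png

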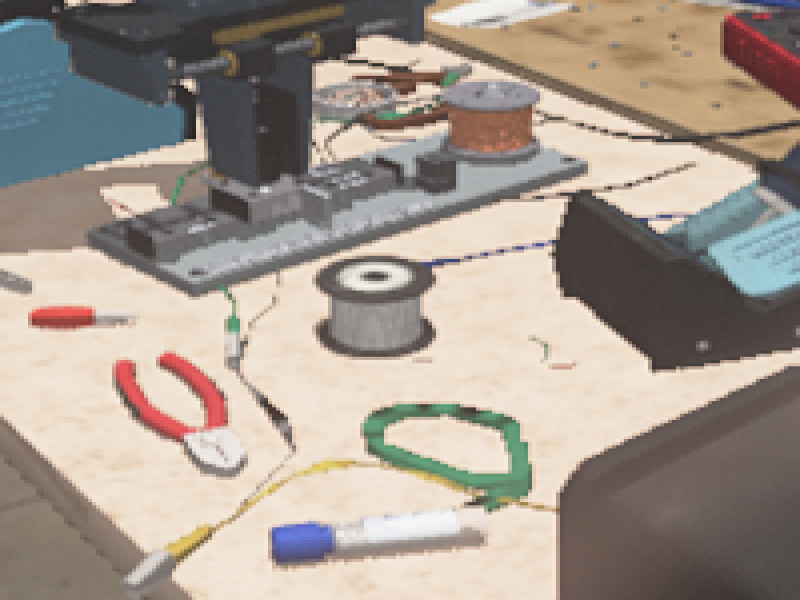

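The view shows the reel flat on its seat at (490,120), the stop at (270,200) held by the knob, and the spool, cutters and pen undisturbed. I'll relax the residual push a little.

Request:
{"fn": "send_rows", "kwargs": {"motion": [{"tx": 0,"ty": 0.001,"tz": 0,"rx": 0,"ry": 0,"rz": 0,"gripper": 1},{"tx": 0,"ty": 0,"tz": 0,"rx": 0,"ry": 0,"rz": 0,"gripper": 1},{"tx": 0,"ty": 0,"tz": 0,"rx": 0,"ry": 0,"rz": 0,"gripper": 1},{"tx": 0,"ty": 0,"tz": 0,"rx": 0,"ry": 0,"rz": 0,"gripper": 1}]}}

```text
time_s: 23.5
ee_pos: [452.5, -88.3, 44.5]
ee_rot: [-180.0, -0.0, 97.7]
force: [2.6, 1.0, -0.7]
gripper_width: 21.3
gripper_force: 25.0
```

```bash
python3 -c "
from workcell import env
print(env.job_done())"
```

```text
the job is handed in; nothing more can be done
None
```

The reel is seated flat on the spindle and released, and the arm still holds the knob with the stop in the first groove, to judge by the pull of the ball and the measured 46 mm slide; the spool, cutters and pen were not touched, and the job is handed in at about 24 s.

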